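# Sort washed chocolate moulds and show the doubtful one to the inspection camera

## Robot

A 6-joint arm with a two-finger parallel gripper is mounted at the origin on a cart in front of the work surface, level with it; the furniture and walls round the work are solid. World frame = base frame: x ahead of the robot, y to its left, z up, the work surface at z = 0. Lengths are in m, angles in degrees, forces in N, time in s.
With the tool pointing down it reaches from about 0.375 to 0.9 m from the base axis. Payload 3.1 kg.
Tool frame: the origin (TCP) lies on the centre line of the jaws, within the pads' length; the fingertips stand 17 mm ahead of it and the grasp point (between the pads) lies 2 mm behind it; z points along the fingers, y is the line along which they close (so a half turn about z gives the same grasp; the last joint's range is limited). The gripper opens to 87 mm and grips with 3 to 60 N. Pads are 19 mm wide; open, the fingers measure 117 mm over their backs; the gripper's body (75 mm by 190 mm) begins 51 mm behind the grasp point.
Start: joints at [-75.544, 30.224, 82.088, -0, 67.689, -10.227], TCP at [0.261, -0.568, 0.24] pointing down, gripper open.
Joint ranges: [-176.69, 176.69], [-43.24, 126.21], [12.49, 139.97], [-82, 262], [0, 151.66], [-163.58, 163.58]. Speed limits (degrees/s): [159.86, 159.86, 180, 180, 180, 180].

## Interface

Orientations are given as a 3x3 rotation matrix whose columns are the frame's x, y, z axes.
In Python, from rig import bot, imaging, finder gives the robot as it stands. The module is installed in compiled form; this text tells all that it offers.
- The arm moves only by the tool play_rows, never from a script. Its argument "motion" is a list that holds one entry, the list of rows, each a list of 6 numbers: the shift along the tool's x, y, z in m, then the turn, a rotation vector about the tool's x, y, z in degrees. In form: [[[dx, dy, dz, wx, wy, wz], ...]]. A call has 1 to 8 rows; each row is the pose to reach, as a shift and turn from the pose commanded when the call began, along the tool's axes at that moment; what a row does not reach only later rows make up. A row lasts 1/12 s, in which the tool goes at most 41.7 mm and 7.16 degrees, less where a joint would pass 70% of its speed; a pose out of reach is approached as far as the arm can. A call with a gripper value outside its range is refused whole. "fingers" is the finger opening in m, from 0 to 0.087, set as the call begins (left out, the last holds). The fingers move at their own pace and stop on an object; the grip force is fixed at half the most. Time passes only in rows, so rows that repeat a pose let the fingers close. It gives the time, the measured TCP pose, the force, the opening and the grip force at its end, in the units of the state.
- bot.read_state(): the state, without advancing time (a new reading comes with each control period).
- imaging.capture(name): name is "scene" or "side" or "wrist"; returns a dict with "frame" (420x560x3 uint8, red, green, blue), "camera_matrix" (3x3 intrinsics, pixels), "R" (3x3) and "t" (3): a world point X has camera coordinates R X + t. Camera axes: x right, y down, z forward; pixel columns grow to the right and rows downward; lengths in m; the calibration is good to about 2 mm. A picture is of the moment at which its call begins. There is no depth.
- bot.hand_in(): hands the job in; it is judged then, once.
Trained networks look in the newest picture that a camera, given by its name, has taken for a name from the list of things; names that differ only in an ending like _2 or _b are one class to them, and where a whole thing is asked for, a point or a joint stands for the part that bears it (a point fixed in the world has none). Each returns a list of dicts, best first, with "confidence" (0 to 1); they miss things now and then, are a little off and sometimes report something else, mostly with a low value. They report only what shows in the picture. A call takes as long as a camera call.
- finder.recognise(camera, name): "at" ([x, y, z] in m, in world coordinates, good to about 4 mm: the middle of the surface that is visible of it).
- finder.outline_of(camera, name): "pixels" (420x560 bool, what is visible of it).
The state is a dict: "time_s": time; "joint_positions": joint angles; "qvel": joint speeds; "tau": joint torques, N m; "position": TCP position; "tcp_rot": TCP orientation; "force": force on the tool from outside, world axes, zero at the start; "moment": the same for the moment, N m; "opening": opening from 0.0 (shut) to 1.0 (fully open); "grasp_force": force on a finger pad.
Only numpy, scipy, OpenCV 4.12 (cv2) and the standard library are available. Lean on these libraries where they do the work, as an engineer would, in place of code of your own. Each camera call takes 0.05 s, during which the arm holds its last target. There are 200 camera calls.

## Task

Three washed chocolate moulds stand in the wire draining rack, each with a coloured tag clip: stand the green-tagged (passed) mould in the pocket of the green block and the red-tagged (rejected) one in the pocket of the red block, either way round, each lowered fully home before you let go of it. Then take up the yellow-tagged (doubtful) mould and show it to the inspection camera: in the air, upright and still, its cavity side towards the lens and square to it, the middle of that side level with the lens and straight in front of it at 15 cm. Finish while still holding it there, and leave the timer, the powder pot and the ring cutter where they stand.

Things in the scene. Friction and masses are not known exactly. Their poses are not given: they have to be found in the camera images.
- mould_green: chocolate mould with GREEN tag clip: rigid grey-blue plate 140 wide (its y), 105 high (z, up), 14 mm thick (x), 0.16 kg. Origin: centre of lower edge. Cavity side (4 x 2 open pockets) faces its -x. Grip it across the thickness at mid-width: its top 26 mm is a flat solid rim. Clip on the top edge at y +30 to +64 mm, 17 mm thick, 20 mm down. Stands upright in one of the rack's gaps
- mould_red: the same mould with a RED tag clip; same size, origin and axes
- mould_yellow: the same mould with a YELLOW tag clip; same size, origin and axes
- mould_yellow_face (a point): middle of the cavity side of the yellow-tagged mould: 52.5 mm above its lower edge, on its -x face (7 mm from its mid-plane); axes as the mould's
- rack: fixed wire draining rack, 216 x 106 x 62 mm, origin under its centre on the table. Three gaps along its x at -65, 0, +65 mm, between wire bows 62 mm high (2 mm play each side). The moulds stand on its rails, lower edge 16 mm above the table, all with cavity side towards the rack's -x (roughly to the robot), and lift straight out
- nest_green_slot (a point): centre of the pocket floor in the fixed GREEN plastic block (62 x 172 x 45 mm, on the 8 mm black board; its top is 35 mm above this point). The pocket runs along the point's y: 148 long, 18 wide, 35 mm deep, long edges chamfered 5 mm; z up. A mould stands in it on its lower edge, its width along this y, 2 mm play each side, 4 mm each end
- nest_red_slot (a point): the same point in the RED block; same sizes and axes. The two blocks may stand in either order
- lens (a point): middle of the lens glass of the fixed inspection camera (dark body on a 250 mm metal post, ring light 74 mm across round the lens; base 120 x 110 mm), 200 mm above the table. The point's x axis is the line of sight: level, pointing out of the lens away from the camera; z up
- view_point (a point): empty point in the air 150 mm straight in front of the lens glass (axes as the lens point): where the middle of the mould's cavity side shall be, the mould's x axis along this x axis
- timer: green and white kitchen timer, 62 mm across, 40 mm high, origin under its centre; a bystander
- powder_pot: white powder pot with red lid, 70 mm across, 62 mm high, origin under its centre; a bystander
- ring_cutter: steel ring cutter, 60 mm across, 35 mm high, origin under its centre; a bystander

How it is judged:
By the outcome, as a careful person would: the job done as asked, in the order asked, and still so for the second after the job is handed in, while the arm keeps its last pose, push and grip.
It also fails if it takes over 58 s, if anything falls off the work surface, if the arm or the gripper's body presses on something with over 40 N, if the wrist force passes 120 N, or if a joint passes its speed limit or range.

## Working session

There is one attempt and no reset: what is moved stays moved. The work goes in short steps, Python scripts to look and compute and a tool call to move; the robot and the scene stay as the last step left them, time stands still between calls to the robot, and variables do not carry over. Pictures are saved under pics/ and viewed, at most 10 in all, crops included, and the job is handed in when it is done.

Besides the shell and the picture viewer there is one more tool, called after ">>>" by a JSON object that holds its "method" and its "body", one argument or row to a line. play_rows: Moves the arm, as the interface text tells. Its arguments: {"type":"object","properties":{"motion":{"type":"array"},"fingers":{"type":"number"}},"required":["motion"]}

```bash
mkdir -p pics
python3 - <<'E'
from rig import bot, imaging, finder
import cv2,numpy as np
s=bot.read_state();print(s['time_s'],s['position'],np.round(s['tcp_rot'],3).tolist(),s['opening'])
for c in ['scene','side','wrist']:
    d=imaging.capture(c);cv2.imwrite(f'pics/{c}0.png',d['frame'][:,:,::-1]);print(c,'pos',np.round(-d['R'].T@d['t'],3),'fwd',np.round(d['R'][2],2))
for c in ['scene','side']:
    imaging.capture(c)
    for n in ['mould_green','mould_red','mould_yellow','mould_yellow_face','rack','nest_green_slot','nest_red_slot','lens','view_point','timer','powder_pot','ring_cutter']:
        print(c,n,[(np.round(r['at'],3).tolist(),round(r['confidence'],2)) for r in finder.recognise(c,n)[:2]])
E
```

```text
0.0 [ 0.2608296  -0.56719146  0.23853798] [[0.909, 0.418, -0.001], [0.418, -0.909, 0.002], [0.0, -0.002, -1.0]] 1.0007998093847852
scene pos [-0.374 -0.472  1.127] fwd [ 0.62  0.31 -0.72]
side pos [0.113 1.136 0.709] fwd [ 0.26 -0.87 -0.43]
wrist pos [ 0.33  -0.536  0.384] fwd [-0.26 -0.11 -0.96]
scene mould_green [([0.488, 0.338, 0.109], 0.6)]
scene mould_red [([0.426, 0.316, 0.11], 0.83)]
scene mould_yellow [([0.366, 0.298, 0.089], 0.65)]
scene mould_yellow_face [([0.367, 0.293, 0.09], 0.57)]
scene rack []
scene nest_green_slot [([0.424, 0.03, 0.047], 0.97)]
scene nest_red_slot [([0.52, 0.02, 0.043], 0.79)]
scene lens [([0.354, -0.368, 0.138], 0.93)]
scene view_point [([0.36, -0.365, 0.141], 0.64), ([0.519, 0.02, 0.047], 0.5)]
scene timer [([0.548, -0.205, 0.032], 0.93), ([0.422, 0.032, 0.047], 0.59)]
scene powder_pot [([0.577, -0.324, 0.058], 0.46)]
scene ring_cutter [([0.595, -0.409, 0.022], 0.74)]
side mould_green [([0.482, 0.367, 0.106], 0.86)]
side mould_red [([0.426, 0.332, 0.096], 0.91), ([0.555, -0.286, 0.045], 0.44)]
side mould_yellow [([0.372, 0.292, 0.09], 0.84)]
side mould_yellow_face [([0.378, 0.29, 0.093], 0.55)]
side rack [([0.444, 0.295, 0.016], 0.95)]
side nest_green_slot [([0.445, 0.063, 0.048], 0.76)]
side nest_red_slot [([0.539, 0.066, 0.049], 0.81)]
side lens [([0.555, -0.184, 0.028], 0.68), ([0.368, -0.361, 0.137], 0.59)]
side view_point [([0.37, -0.365, 0.14], 0.82)]
side timer [([0.553, -0.181, 0.027], 0.46)]
side powder_pot [([0.556, -0.288, 0.044], 0.76), ([0.427, 0.333, 0.098], 0.59)]
side ring_cutter [([0.579, -0.429, 0.029], 0.47), ([0.442, 0.063, 0.047], 0.33)]
```

View pics/scene0.png

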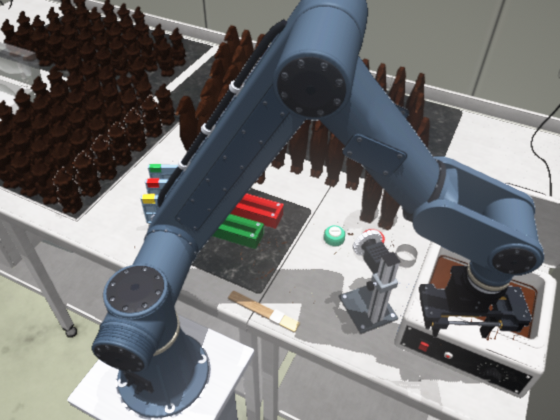

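View pics/side0.png

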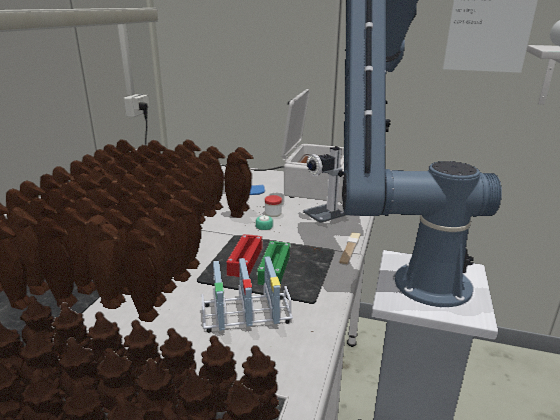

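View pics/wrist0.png

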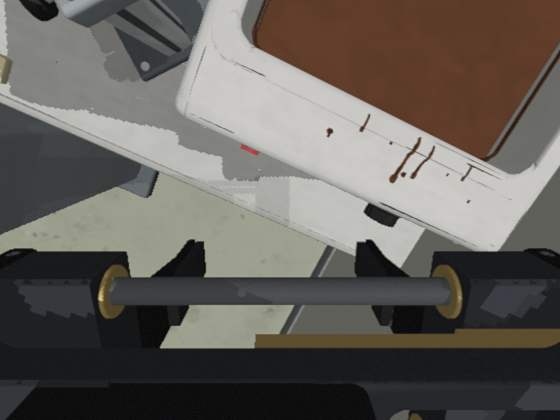

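The scene shows the moulds at (155,185) (green, red, yellow tags from back to front), the blocks at (240,220), and the inspection camera at (375,250). The side view confirms this order: green (218,285), red (246,283), yellow (275,283). The wrist view shows only the melter. Next I'll lift and swing over the blocks.

```bash
cat > h.py <<'E'
from rig import bot, imaging, finder
import cv2,numpy as np
from scipy.spatial.transform import Rotation as Ro
def down(a):  # tool pointing down, tool y at angle a (deg)
    a=np.radians(a);y=np.array([np.cos(a),np.sin(a),0]);z=np.array([0,0,-1.]);return np.c_[np.cross(y,z),y,z]
def go(p,a,frm=None):
    """print row from measured (or given (p,a)) pose to target"""
    if frm is None: s=bot.read_state();P,R=np.array(s['position']),np.array(s['tcp_rot'])
    else: P,R=np.array(frm[0]),down(frm[1])
    d=R.T@(np.array(p)-P);w=np.degrees(Ro.from_matrix(R.T@down(a)).as_rotvec())
    print(np.round(d,4).tolist()+np.round(w,2).tolist(),'rows',round(max(np.linalg.norm(d)/.0417,np.linalg.norm(w)/7.16),1))
def ang(s=None):
    s=s or bot.read_state();r=np.array(s['tcp_rot']);return np.degrees(np.arctan2(r[1,1],r[0,1]))
def proj(d,X):
    X=np.atleast_2d(X);c=X@np.array(d['R']).T+d['t'];u=c@np.array(d['camera_matrix']).T;return u[:,:2]/u[:,2:]
def ray(d,u,z):
    R=np.array(d['R']);C=-R.T@d['t'];v=R.T@np.linalg.inv(d['camera_matrix'])@np.array([u[0],u[1],1.]);return C+v*(z-C[2])/v[2]
E
python3 - <<'E'
from h import *
print(ang())
go([.28,-.55,.43],-65)
go([.34,.12,.43],10)
go([.34,.12,.43],10,([.28,-.55,.43],-65))
E
```

```text
-65.31642090125698
[0.0247, -0.0083, -0.1904, 0.0, 0.0, -0.32] rows 4.6
[0.359, -0.592, -0.1905, 0.0, 0.0, -75.32] rows 17.2
[0.3375, -0.5819, 0.0, 0.0, 0.0, -75.0] rows 16.1
```

>>> {"method": "play_rows", "body": {
  "motion": [
    [[0.025,-0.008,-0.19,0,0,0],[0.025,-0.008,-0.19,0,0,0],[0.025,-0.008,-0.19,0,0,0],[0.025,-0.008,-0.19,0,0,0],[0.306,-0.208,-0.19,0,0,-40],[0.306,-0.208,-0.19,0,0,-40],[0.306,-0.208,-0.19,0,0,-40],[0.306,-0.208,-0.19,0,0,-40]]
  ],
  "fingers": 0.087
}}

```text
time_s: 2.12
position: [0.3615, -0.407, 0.417]
tcp_rot: [[0.593, 0.805, 0.001], [0.805, -0.593, -0.0], [-0.0, 0.001, -1.0]]
force: [0.1, -0.6, 0.3]
opening: 0.999
grasp_force: 0.0
```

Run:
```python
from h import *
s=bot.read_state();print(s['time_s'],s['position'],ang(s))
go([.44,-.25,.43],-25)
go([.34,.12,.43],10)
```

```text
2.1167 [ 0.36152372 -0.40700373  0.41697569] -36.3768377902655
[0.173, -0.0299, -0.013, 0.04, 0.0, -11.38] rows 4.2
[0.4115, -0.3299, -0.0133, 0.04, 0.02, -46.38] rows 12.7
```

>>> {"method": "play_rows", "body": {
  "motion": [
    [[0.173,-0.03,-0.013,0,0,-11],[0.173,-0.03,-0.013,0,0,-11],[0.173,-0.03,-0.013,0,0,-11],[0.411,-0.33,-0.013,0,0,-46],[0.411,-0.33,-0.013,0,0,-46],[0.411,-0.33,-0.013,0,0,-46],[0.411,-0.33,-0.013,0,0,-46],[0.411,-0.33,-0.013,0,0,-46]]
  ]
}}

```text
time_s: 2.78
position: [0.3792, -0.0904, 0.4277]
tcp_rot: [[-0.167, 0.986, 0.001], [0.986, 0.167, 0.0], [-0.0, 0.001, -1.0]]
force: [0.1, -0.2, -0.1]
opening: 1.006
grasp_force: 0.0
```

Run:
```python
from h import *
s=bot.read_state();print(s['time_s'],s['position'],ang(s))
go([.34,.12,.43],10)
```

```text
2.7833 [ 0.37922017 -0.09044919  0.42770505] 9.638964525844548
[0.214, -0.0034, -0.0023, 0.03, 0.0, -0.36] rows 5.1
```

>>> {"method": "play_rows", "body": {
  "motion": [
    [[0.2,0.06,0,0,0,0],[0.2,0.06,0,0,0,0],[0.2,0.06,0,0,0,0],[0.2,0.06,0,0,0,0],[0.2,0.06,0,0,0,0],[0.2,0.06,0,0,0,0],[0.2,0.06,0,0,0,0]]
  ]
}}

```text
time_s: 3.37
position: [0.4064, 0.1169, 0.4276]
tcp_rot: [[-0.168, 0.986, -0.0], [0.986, 0.168, -0.0], [-0.0, -0.0, -1.0]]
force: [0.6, -0.1, -0.4]
opening: 1.0
grasp_force: 0.0
```

Run:
```python
from h import *
import pickle
s=bot.read_state();print(s['time_s'],s['position'],ang(s))
D={c:imaging.capture(c) for c in ['scene','side','wrist']}
pickle.dump(D,open('D1.pkl','wb'))
for c in D: cv2.imwrite(f'pics/{c}1.png',D[c]['frame'][:,:,::-1])
d=D['wrist'];print(d['camera_matrix'],np.round(-d['R'].T@d['t'],3),np.round(d['R'],2).tolist())
for c in ['wrist']:
    for n in ['mould_green','mould_red','mould_yellow','rack','nest_green_slot','nest_red_slot']:
        print(c,n,[(np.round(r['at'],3).tolist(),round(r['confidence'],2)) for r in finder.recognise(c,n)[:1]])
im=np.vstack([np.hstack([D['scene']['frame'][130:330,100:500]]),np.hstack([D['side']['frame'][120:350,180:580]])[:, :380].repeat(1,0) if 0 else np.zeros((1,400,3),np.uint8)])
for c,r in (('scene',(120,320,120,420)),('side',(130,340,180,380))):
    cr=D[c]['frame'][r[0]:r[1],r[2]:r[3]];k=min(800/cr.shape[1],600/cr.shape[0]);cv2.imwrite(f'pics/{c}1c.png',cv2.resize(cr,None,fx=k,fy=k,interpolation=cv2.INTER_CUBIC)[:,:,::-1]);print(c,k)
```

```text
3.3667 [0.40639172 0.11685213 0.42762385] 9.686157496793694
[[305.24686218   0.         279.84808804]
 [  0.         305.24686218 207.63206384]
 [  0.           0.           1.        ]] [0.394 0.19  0.573] [[0.99, 0.16, -0.0], [0.16, -0.95, 0.28], [0.04, -0.28, -0.96]]
wrist mould_green [([0.504, 0.305, 0.104], 0.61)]
wrist mould_red [([0.444, 0.279, 0.119], 0.95)]
wrist mould_yellow [([0.391, 0.254, 0.117], 0.83)]
wrist rack [([0.429, 0.275, 0.055], 0.69)]
wrist nest_green_slot [([0.438, 0.078, 0.054], 0.7)]
wrist nest_red_slot [([0.539, 0.063, 0.056], 0.91)]
scene 2.6666666666666665
side 2.857142857142857
```

View pics/wrist1.png

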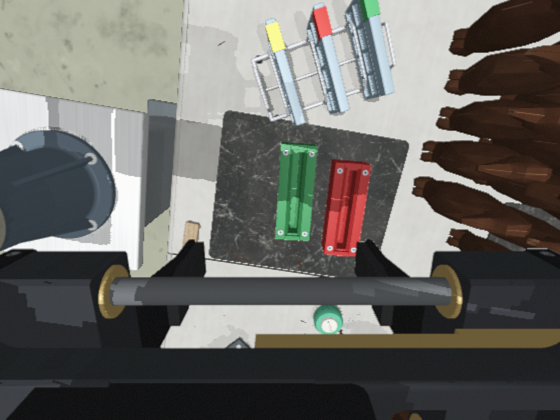

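View pics/scene1c.png

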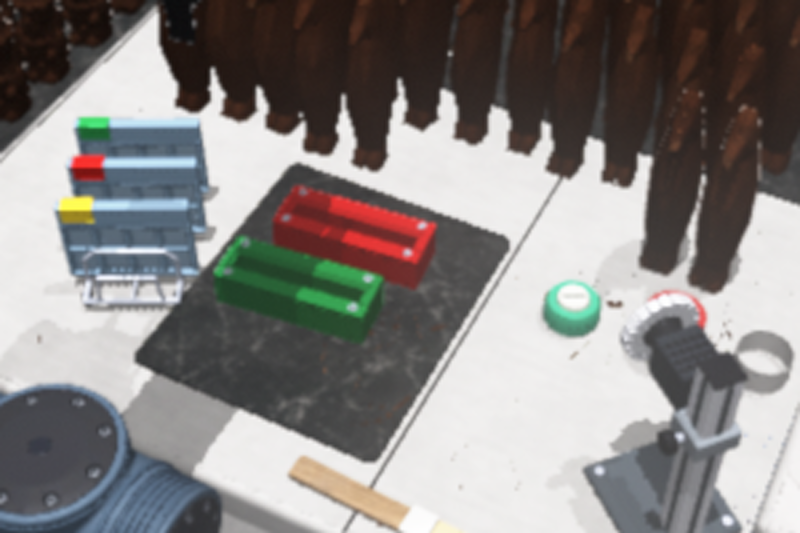

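The wrist view shows the green block centred at about (297,192), the red one at (346,208), and tags at yellow (275,37), red (322,20) and green (368,8). In the scene crop the lens ring faces up and to the left, towards the blocks. Now I'll fit the models to the outlines.

```bash
cat > fit.py <<'E'
from h import *
from scipy.optimize import minimize
def box(x0,x1,y0,y1,z0,z1): return np.array([[x,y,z] for x in(x0,x1) for y in(y0,y1) for z in(z0,z1)])
def place(B,x,y,a):
    c,s=np.cos(np.radians(a)),np.sin(np.radians(a));return B@np.array([[c,s,0],[-s,c,0],[0,0,1]])+[x,y,0]
def sil(d,boxes,S=4):
    m=np.zeros((420*S,560*S),np.uint8)
    for b in boxes: cv2.fillConvexPoly(m,cv2.convexHull(((proj(d,b)+.5)*S-.5).round().astype(np.int32)),255)
    return cv2.resize(m,(560,420),interpolation=cv2.INTER_AREA)/255.
def fit(views,boxes,p0,n=3):
    """views: list of (cam dict, mask, valid)"""
    def f(p):
        B=[place(b,*p) for b in boxes];return sum(1-(np.minimum(s,m)*v).sum()/(np.maximum(s,m)*v).sum() for (d,m,v) in views for s in [sil(d,B)])/len(views)
    best=None
    p=np.array(p0,float)
    for sc in (1,.4,.15)[:n]:
        r=minimize(f,p,method='Nelder-Mead',options=dict(initial_simplex=[p]+[p+np.eye(3)[i]*[.01,.01,5][i]*sc for i in range(3)],xatol=1e-4,fatol=1e-5,maxiter=120));p=r.x
    return p,r.fun
E
python3 - <<'E'
from fit import *
import pickle
D=pickle.load(open('D1.pkl','rb'))
one=np.ones((420,560))
blk=[box(-.031,.031,-.086,.086,.008,.053)]
M={}
for n in ['nest_green_slot','nest_red_slot','mould_green','mould_red','mould_yellow','lens']:
    for c in ['wrist','scene','side']:
        if n=='lens' and c=='wrist': continue
        r=finder.outline_of(c,n)
        if r: M[n,c]=r[0]['pixels'];print(n,c,round(r[0]['confidence'],2),r[0]['pixels'].sum(),np.round(np.argwhere(r[0]['pixels']).mean(0)[::-1],1))
pickle.dump(M,open('M1.pkl','wb'))
for n,p0 in(('nest_green_slot',(.435,.06,5)),('nest_red_slot',(.535,.06,0))):
    for cs in (['wrist'],['scene'],['side'],['wrist','scene','side']):
        v=[(D[c],M[n,c].astype(float),one) for c in cs if (n,c) in M]
        if v: print(n,cs,*[np.round(q,4) for q in fit(v,blk,p0)])
mb=[box(-.007+o,.007+o,-.07,.07,.016,.121) for o in(-.065,0,.065)]
for cs in (['wrist'],['scene'],['side'],['wrist','scene','side']):
    v=[]
    for c in cs:
        ms=[M[n,c] for n in ['mould_green','mould_red','mould_yellow'] if (n,c) in M]
        if len(ms)==3: v.append((D[c],np.any(ms,0).astype(float),one))
    if v: print('rack',cs,*[np.round(q,4) for q in fit(v,mb,(.44,.3,18))])
print(bot.read_state()['time_s'])
E
```

```text
nest_green_slot wrist 0.72 3381 [295.2 189.9]
nest_green_slot scene 0.94 1582 [231.4 228.4]
nest_green_slot side 0.85 801 [275.1 259.6]
nest_red_slot wrist 0.97 3702 [344.4 206.1]
nest_red_slot scene 0.94 1374 [252.8 208.4]
nest_red_slot side 0.86 951 [244.5 253.4]
mould_green wrist 0.85 3118 [369.3  47.3]
mould_green scene 0.85 682 [171.5 171.9]
mould_green side 0.81 544 [219.  295.5]
mould_red wrist 0.73 2174 [327.1  58.2]
mould_red scene 0.78 813 [171.3 187.8]
mould_red side 0.97 549 [246.1 291.3]
mould_yellow wrist 0.66 1477 [283.5  70.7]
mould_yellow side 0.74 645 [272.6 288.8]
lens scene 0.77 3565 [372.4 284.6]
lens side 0.56 1479 [327.3 183.5]
nest_green_slot ['wrist'] [0.4394 0.0682 6.0398] 0.0353
nest_green_slot ['scene'] [0.4369 0.0674 5.5299] 0.0449
nest_green_slot ['side'] [0.4412 0.0634 6.3144] 0.298
nest_green_slot ['wrist', 'scene', 'side'] [0.4394 0.0679 6.111 ] 0.138
nest_red_slot ['wrist'] [0.5345 0.0523 4.9984] 0.0303
nest_red_slot ['scene'] [0.5364 0.0521 3.0252] 0.1003
nest_red_slot ['side'] [0.5372 0.0478 4.9273] 0.1693
nest_red_slot ['wrist', 'scene', 'side'] [0.5355 0.0519 5.2388] 0.108
rack ['wrist'] [ 0.4489  0.2781 27.0724] 0.0976
rack ['side'] [ 0.4506  0.2762 27.2303] 0.1423
rack ['wrist', 'scene', 'side'] [ 0.4498  0.2772 27.0787] 0.1237
4.6667
```

Run:
```python
from h import *
go([.507,.307,.27],27)
```

```text
[0.1735, 0.13, 0.1576, -0.0, -0.0, -17.66] rows 6.4
```

>>> {"method": "play_rows", "body": {
  "motion": [
    [[0.1735,0.13,0.1576,0,0,-17.7],[0.1735,0.13,0.1576,0,0,-17.7],[0.1735,0.13,0.1576,0,0,-17.7],[0.1735,0.13,0.1576,0,0,-17.7],[0.1735,0.13,0.1576,0,0,-17.7],[0.1735,0.13,0.1576,0,0,-17.7],[0.1735,0.13,0.1576,0,0,-17.7],[0.1735,0.13,0.1576,0,0,-17.7]]
  ],
  "fingers": 0.05
}}

```text
time_s: 5.33
position: [0.5068, 0.3092, 0.2661]
tcp_rot: [[-0.457, 0.89, -0.005], [0.89, 0.457, -0.001], [0.001, -0.005, -1.0]]
force: [-0.1, 0.8, -0.3]
opening: 0.589
grasp_force: 0.0
```

Run:
```python
from fit import *
import pickle
s=bot.read_state();print(s['time_s'],s['position'],ang(s))
d=imaging.capture('wrist');cv2.imwrite('pics/wrist2.png',d['frame'][:,:,::-1]);pickle.dump(d,open('D2.pkl','wb'))
one=np.ones((420,560))
for n,o in(('mould_green',.065),('mould_red',0),('mould_yellow',-.065)):
    r=finder.outline_of('wrist',n)
    if not r: print(n,'none');continue
    p0=[.4495+o*.891,.2775+o*.454,27]
    print(n,r[0]['confidence'],r[0]['pixels'].sum(),fit([(d,r[0]['pixels'].astype(float),one)],[box(-.007,.007,-.07,.07,.016,.121)],p0))
```

```text
5.3333 [0.50682994 0.30923829 0.26607253] 27.181373835903415
mould_green 0.7 2124 (array([ 0.50628687,  0.30886685, 27.53906091]), np.float64(0.08562024297029192))
mould_red 0.71 3119 (array([ 0.44877365,  0.27616982, 27.70987639]), np.float64(0.2298585081271577))
mould_yellow 0.96 5248 (array([ 0.39054444,  0.24847949, 27.65847813]), np.float64(0.15704122447345192))
```

View pics/wrist2.png

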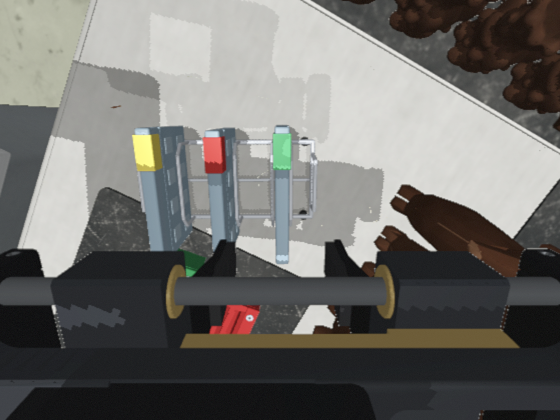

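The wrist view shows the green mould edge-on: its top runs from (282,126) to (282,263), with the clip at 131–170. It lies between the open fingers at x≈282. I'll check the centre from these pixels.

Run:
```python
from fit import *
import pickle
d=pickle.load(open('D2.pkl','rb'))
a=ray(d,(282,126),.121);b=ray(d,(282,263),.121);print(a,b,(a+b)/2,np.hypot(*(a-b)[:2]),np.degrees(np.arctan2(*(a-b)[1::-1]))-90)
for x,y,_ in([.5063,.3089,0],[.4488,.2762,0],[.3905,.2485,0]): print(np.round(proj(d,place(np.array([[0,-.07,.121],[0,.07,.121],[0,0,.121]]),x,y,27.6)),1).tolist())
s=bot.read_state();print(s['position'],ang(s));go([.5065,.308,.114],27.4)
```

```text
[0.47477943 0.37173695 0.121     ] [0.53809526 0.24872035 0.121     ] [0.50643734 0.31022865 0.121     ] 0.1383545339700751 27.23458244418083
[[281.7, 264.7], [280.7, 126.3], [281.3, 200.0]]
[[218.8, 267.0], [209.1, 129.6], [214.3, 202.7]]
[[157.4, 265.2], [139.1, 127.4], [148.8, 200.8]]
[0.50705729 0.3063525  0.27096258] 27.008062637094383
[0.0018, 0.0001, 0.157, 0.05, 0.03, -0.39] rows 3.8
```

>>> {"method": "play_rows", "body": {
  "motion": [
    [[0.0025,0.0005,0.04,0,0,-0.4],[0.0025,0.0005,0.08,0,0,-0.4],[0.0025,0.0005,0.115,0,0,-0.4],[0.0025,0.0005,0.14,0,0,-0.4],[0.0025,0.0005,0.157,0,0,-0.4],[0.0025,0.0005,0.157,0,0,-0.4],[0.0025,0.0005,0.157,0,0,-0.4]]
  ]
}}

```text
time_s: 6.12
position: [0.5066, 0.3086, 0.1138]
tcp_rot: [[-0.46, 0.888, 0.0], [0.888, 0.46, -0.0], [-0.0, 0.0, -1.0]]
force: [0.8, -0.4, 1.2]
opening: 0.577
grasp_force: 0.0
```

>>> {"method": "play_rows", "body": {
  "motion": [
    [[0,0,0,0,0,0],[0,0,0,0,0,0],[0,0,0,0,0,0],[0,0,0,0,0,0],[0,0,0,0,0,0]]
  ],
  "fingers": 0.0
}}

```text
time_s: 6.53
position: [0.5068, 0.3096, 0.114]
tcp_rot: [[-0.461, 0.888, 0.002], [0.888, 0.461, 0.001], [-0.0, 0.002, -1.0]]
force: [1.0, -0.2, 0.8]
opening: 0.283
grasp_force: 0.0
```

>>> {"method": "play_rows", "body": {
  "motion": [
    [[0,0,0,0,0,0],[0,0,0,0,0,0],[0,0,0,0,0,0],[0,0,0,0,0,0]]
  ]
}}

```text
time_s: 6.87
position: [0.5064, 0.3095, 0.1133]
tcp_rot: [[-0.461, 0.888, 0.0], [0.888, 0.461, 0.0], [-0.0, 0.0, -1.0]]
force: [-0.9, 0.0, 3.8]
opening: 0.163
grasp_force: 30.0
```

>>> {"method": "play_rows", "body": {
  "motion": [
    [[0,0,-0.015,0,0,0],[0,0,-0.04,0,0,0],[0,0,-0.08,0,0,0],[0,0,-0.12,0,0,0],[0,0,-0.15,0,0,0],[0,0,-0.15,0,0,0]]
  ]
}}

```text
time_s: 7.37
position: [0.51, 0.3111, 0.27]
tcp_rot: [[-0.461, 0.887, 0.013], [0.887, 0.461, 0.005], [-0.001, 0.014, -1.0]]
force: [0.4, 0.6, -0.9]
opening: 0.157
grasp_force: 30.0
```

Run:
```python
from h import *
s=bot.read_state();print(s['time_s'],s['position'],ang(s),s['opening'],s['grasp_force'])
go([.4393,.068,.264],6.1)
```

```text
7.3667 [0.51001168 0.31110036 0.26995162] 27.445941710925123 0.15732147830119508 29.97066842741333
[-0.1831, -0.1749, 0.0038, 0.81, -0.07, 21.34] rows 6.1
```

>>> {"method": "play_rows", "body": {
  "motion": [
    [[-0.025,-0.023,0,0,0,2],[-0.052,-0.049,0,0,0,6],[-0.08,-0.075,0,0,0,11],[-0.108,-0.101,0,0,0,15],[-0.136,-0.127,0,0,0,19],[-0.162,-0.151,0,0,0,21.35],[-0.1835,-0.171,0,0,0,21.35],[-0.1835,-0.171,0,0,0,21.35]]
  ]
}}

```text
time_s: 8.03
position: [0.4367, 0.064, 0.2619]
tcp_rot: [[-0.102, 0.995, -0.004], [0.995, 0.102, -0.002], [-0.002, -0.004, -1.0]]
force: [0.1, 0.1, -2.0]
opening: 0.157
grasp_force: 30.0
```

Run:
```python
from fit import *
import pickle
d=imaging.capture('wrist');cv2.imwrite('pics/wrist3.png',d['frame'][:,:,::-1]);pickle.dump(d,open('D3.pkl','wb'))
e=imaging.capture('scene')
s=bot.read_state();print(s['time_s'],s['position'],ang(s),s['opening'])
one=np.ones((420,560))
for n,p0 in(('nest_green_slot',(.4393,.068,6)),('nest_red_slot',(.5355,.052,5))):
    r=finder.outline_of('scene',n)
    if r: print(n,r[0]['confidence'],r[0]['pixels'].sum(),fit([(e,r[0]['pixels'].astype(float),one)],[box(-.031,.031,-.086,.086,.008,.053)],p0))
g=proj(d,place(np.array([[-.031,-.086,.053],[-.031,.086,.053],[.031,.086,.053],[.031,-.086,.053],[-.009,.074,.053],[.009,.074,.053],[-.014,.074,.053],[.014,.074,.053]]),.4393,.068,6.1));print(np.round(g,1).tolist())
im=d['frame'].copy()
for u in g: cv2.circle(im,tuple(u.round().astype(int).tolist()),1,(255,255,0),-1)
cv2.imwrite('pics/wrist3o.png',im[:,:,::-1])
go([.4393,.068,.264],6.1)
```

```text
8.1333 [0.43851385 0.06707669 0.26236768] 5.908997732046143 0.15584637536788806
nest_green_slot 0.93 1584 (array([0.43766072, 0.06763275, 6.1399739 ]), np.float64(0.046273291189908416))
nest_red_slot 0.85 1180 (array([0.53189743, 0.05150187, 5.63323118]), np.float64(0.22849048801723892))
[[259.6, 249.5], [255.8, 105.6], [312.2, 105.2], [308.9, 249.3], [275.9, 116.8], [292.1, 116.7], [271.4, 116.9], [296.6, 116.7]]
[-0.0003, 0.0002, -0.0014, -0.03, -0.04, -0.02] rows 0.0
```

View pics/wrist3o.png

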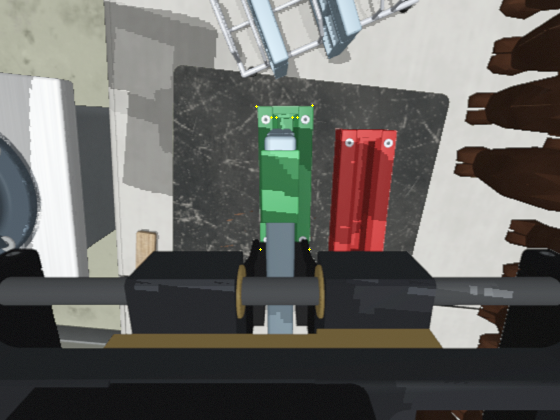

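The overlay corners match the green block's top edge (258–312, 105–250), and the mould hangs over the pocket. I'll lower it.

>>> {"method": "play_rows", "body": {
  "motion": [
    [[0,0,0.03,0,0,0],[0,0,0.06,0,0,0],[0,0,0.085,0,0,0],[0,0,0.1,0,0,0],[0,0,0.112,0,0,0],[0,0,0.118,0,0,0],[0,0,0.122,0,0,0],[0,0,0.126,0,0,0]]
  ]
}}

```text
time_s: 8.9
position: [0.4395, 0.0687, 0.1367]
tcp_rot: [[-0.108, 0.994, 0.0], [0.994, 0.108, 0.0], [0.0, 0.0, -1.0]]
force: [1.0, -0.1, -1.2]
opening: 0.157
grasp_force: 30.0
```

Run:
```python
from h import *
s=bot.read_state();print(s['time_s'],s['position'],ang(s),s['force'],s['moment'])
go([.4393,.068,.1148],6.1)
```

```text
8.9 [0.43953586 0.06866379 0.13672484] 6.175943839563295 [ 1.032646   -0.12967976 -1.20185986] [-0.01648758 -0.12800443 -0.02874256]
[-0.0006, -0.0003, 0.0219, 0.02, -0.0, 0.08] rows 0.5
```

Already in the pocket with no contact force; now down to the floor.

>>> {"method": "play_rows", "body": {
  "motion": [
    [[0,0,0.006,0,0,0],[0,0,0.012,0,0,0],[0,0,0.016,0,0,0],[0,0,0.019,0,0,0],[0,0,0.021,0,0,0],[0,0,0.0225,0,0,0],[0,0,0.0225,0,0,0]]
  ]
}}

```text
time_s: 9.48
position: [0.4394, 0.0678, 0.1151]
tcp_rot: [[-0.106, 0.994, 0.001], [0.994, 0.106, 0.0], [0.0, 0.001, -1.0]]
force: [0.5, 0.5, 3.7]
opening: 0.156
grasp_force: 30.0
```

>>> {"method": "play_rows", "body": {
  "motion": [
    [[0,0,0.001,0,0,0],[0,0,0.001,0,0,0]]
  ]
}}

```text
time_s: 9.65
position: [0.4395, 0.0678, 0.1151]
tcp_rot: [[-0.106, 0.994, 0.002], [0.994, 0.106, 0.0], [-0.0, 0.002, -1.0]]
force: [-2.3, 0.8, 13.7]
opening: 0.16
grasp_force: 30.0
```

>>> {"method": "play_rows", "body": {
  "motion": [
    [[0,0,-0.001,0,0,0],[0,0,-0.001,0,0,0],[0,0,-0.001,0,0,0],[0,0,-0.001,0,0,0]]
  ],
  "fingers": 0.05
}}

```text
time_s: 9.98
position: [0.439, 0.0677, 0.1145]
tcp_rot: [[-0.106, 0.994, -0.0], [0.994, 0.106, -0.0], [0.0, -0.0, -1.0]]
force: [0.7, -0.2, -0.2]
opening: 0.377
grasp_force: 0.0
```

>>> {"method": "play_rows", "body": {
  "motion": [
    [[0,0,-0.02,0,0,0],[0,0,-0.06,0,0,0],[0,0,-0.1,0,0,0],[0,0,-0.13,0,0,0],[0,0,-0.15,0,0,0]]
  ]
}}

```text
time_s: 10.4
position: [0.4401, 0.0677, 0.2675]
tcp_rot: [[-0.106, 0.994, 0.004], [0.994, 0.106, -0.0], [-0.001, 0.004, -1.0]]
force: [0.5, 0.4, 0.1]
opening: 0.568
grasp_force: 0.0
```

Run:
```python
from h import *
s=bot.read_state();print(s['time_s'],s['position'],ang(s),s['force'],s['opening'])
go([.4488,.2770,.2642],27.4,([.4394,.0678,.2642],6.1))
```

```text
10.4 [0.44008652 0.06772164 0.26747436] 6.084520136470658 [0.54791326 0.36361766 0.09035469] 0.5682384317660242
[0.207, 0.0316, 0.0, 0.0, 0.0, -21.3] rows 5.0
```

>>> {"method": "play_rows", "body": {
  "motion": [
    [[0.035,0.005,0,0,0,-3.5],[0.075,0.011,0,0,0,-8],[0.115,0.018,0,0,0,-12],[0.155,0.024,0,0,0,-16],[0.19,0.029,0,0,0,-20],[0.207,0.0316,0,0,0,-21.3],[0.207,0.0316,0,0,0,-21.3]]
  ]
}}

```text
time_s: 10.98
position: [0.4484, 0.2804, 0.2641]
tcp_rot: [[-0.464, 0.886, 0.0], [0.886, 0.464, 0.001], [0.001, 0.001, -1.0]]
force: [-0.0, -0.7, 0.7]
opening: 0.574
grasp_force: 0.0
```

Run:
```python
from fit import *
import pickle
d=imaging.capture('wrist');cv2.imwrite('pics/wrist4.png',d['frame'][:,:,::-1]);pickle.dump(d,open('D4.pkl','wb'))
e=imaging.capture('scene');cv2.imwrite('pics/scene4.png',e['frame'][:,:,::-1])
s=bot.read_state();print(s['time_s'],s['position'],ang(s))
one=np.ones((420,560))
for n,p0 in(('mould_red',(.4488,.277,27.4)),('mould_yellow',(.3905,.2485,27.4))):
    r=finder.outline_of('wrist',n)
    if r: print(n,r[0]['confidence'],r[0]['pixels'].sum(),fit([(d,r[0]['pixels'].astype(float),one)],[box(-.007,.007,-.07,.07,.016,.121)],p0))
im=d['frame'].copy()
for q in([.4488,.277],[.3905,.2485]):
  for u in proj(d,place(np.array([[x,y,.121] for x in(-.007,.007) for y in (-.07,.07)]),*q,27.4)): cv2.circle(im,tuple(u.round().astype(int).tolist()),1,(255,0,255),-1)
cv2.imwrite('pics/wrist4o.png',im[:,:,::-1])
```

```text
11.0833 [0.44795191 0.27701361 0.26388812] 27.45931599206027
mould_red 0.81 2273 (array([ 0.44937183,  0.27721991, 27.12772867]), np.float64(0.11536935421513494))
mould_yellow 0.85 3190 (array([ 0.39025741,  0.24814017, 27.61900723]), np.float64(0.21655423536524887))
```

View pics/wrist4o.png

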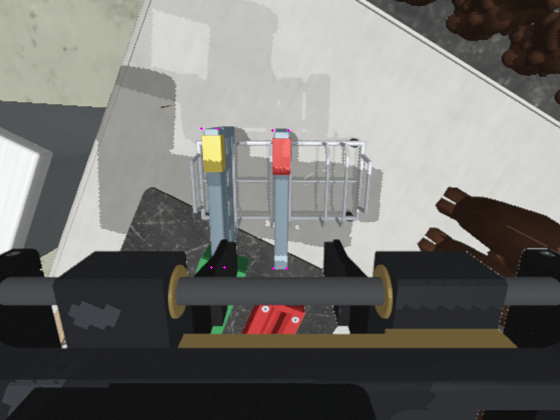

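The overlay corners match the red mould's top (273–289, 130–268). Next I'll descend, grip and lift.

>>> {"method": "play_rows", "body": {
  "motion": [
    [[0.0005,0.001,0.04,0,0,0],[0.0005,0.001,0.08,0,0,0],[0.0005,0.001,0.115,0,0,0],[0.0005,0.001,0.138,0,0,0],[0.0005,0.001,0.15,0,0,0],[0.0005,0.001,0.15,0,0,0]]
  ]
}}

```text
time_s: 11.68
position: [0.4474, 0.2754, 0.1117]
tcp_rot: [[-0.457, 0.889, -0.007], [0.889, 0.457, -0.003], [0.001, -0.007, -1.0]]
force: [-0.1, 0.1, -0.1]
opening: 0.577
grasp_force: 0.0
```

>>> {"method": "play_rows", "body": {
  "motion": [
    [[0,0,0,0,0,0],[0,0,0,0,0,0],[0,0,0,0,0,0],[0,0,0,0,0,0],[0,0,0,0,0,0],[0,0,0,0,0,0],[0,0,0,0,0,0],[0,0,0,0,0,0]]
  ],
  "fingers": 0.0
}}

```text
time_s: 12.35
position: [0.4494, 0.278, 0.115]
tcp_rot: [[-0.46, 0.888, 0.001], [0.888, 0.46, 0.0], [-0.0, 0.001, -1.0]]
force: [0.5, 0.2, 3.6]
opening: 0.156
grasp_force: 30.0
```

>>> {"method": "play_rows", "body": {
  "motion": [
    [[0,0,0,0,0,0],[0,0,-0.015,0,0,0],[0,0,-0.04,0,0,0],[0,0,-0.08,0,0,0],[0,0,-0.12,0,0,0],[0,0,-0.15,0,0,0],[0,0,-0.15,0,0,0]]
  ]
}}

```text
time_s: 12.93
position: [0.4528, 0.2794, 0.2708]
tcp_rot: [[-0.46, 0.888, 0.013], [0.888, 0.46, 0.005], [-0.002, 0.013, -1.0]]
force: [0.5, 0.1, -1.3]
opening: 0.158
grasp_force: 30.0
```

Run:
```python
from h import *
go([.5355,.052,.2638],5.1,([.4487,.277,.2638],27.45))
```

```text
[-0.2397, -0.0267, 0.0, 0.0, 0.0, 22.35] rows 5.8
```

>>> {"method": "play_rows", "body": {
  "motion": [
    [[-0.03,-0.003,0,0,0,3],[-0.07,-0.008,0,0,0,7],[-0.11,-0.012,0,0,0,11],[-0.15,-0.016,0,0,0,15],[-0.19,-0.021,0,0,0,19],[-0.22,-0.0245,0,0,0,22.3],[-0.24,-0.0267,0,0,0,22.3],[-0.24,-0.0267,0,0,0,22.3]]
  ]
}}

```text
time_s: 13.6
position: [0.5374, 0.0485, 0.2633]
tcp_rot: [[-0.084, 0.996, 0.0], [0.996, 0.084, -0.002], [-0.002, -0.0, -1.0]]
force: [-0.5, -0.8, -1.4]
opening: 0.156
grasp_force: 30.0
```

Run:
```python
from fit import *
import pickle
d=imaging.capture('wrist');e=imaging.capture('wrist')
s=bot.read_state();print(s['time_s'],s['position'],ang(s))
im=e['frame'].copy()
r=finder.outline_of('wrist','nest_red_slot')
one=np.ones((420,560));one[225:]=0;one[:,265:300]=0
if r: print(fit([(e,r[0]['pixels'].astype(float),one)],[box(-.031,.031,-.086,.086,.008,.053)],(.5355,.052,5)))
for u in proj(e,place(np.array([[x,y,.053] for x in(-.031,.031) for y in (-.086,.086)]),.5355,.052,5.1)): cv2.circle(im,tuple(u.round().astype(int).tolist()),1,(0,255,255),-1)
cv2.imwrite('pics/wrist5o.png',im[:,:,::-1])
go([.5355,.052,.2638],5.1)
```

```text
13.7 [0.53526542 0.05205676 0.26328835] 4.96670707314844
(array([0.53549643, 0.05033571, 4.6890232 ]), np.float64(0.17685405731257253))
[-0.0009, 0.0005, -0.0004, -0.15, -0.07, -0.05] rows 0.0
```

View pics/wrist5o.png

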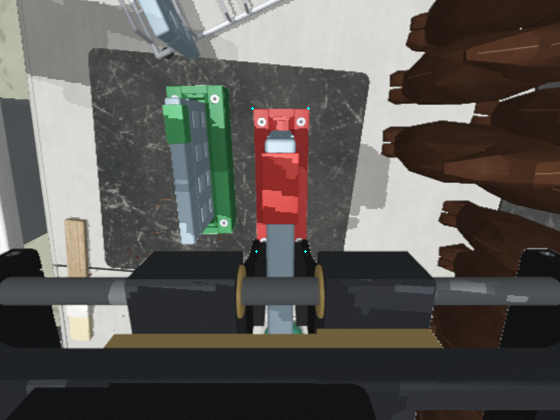

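The green mould stands upright in its pocket (165–210, 95–240), and the red mould hangs over the red block (254–308, from row 109), within 1 px of the overlay. I'll lower it now.

>>> {"method": "play_rows", "body": {
  "motion": [
    [[0,0,0.03,0,0,0],[0,0,0.06,0,0,0],[0,0,0.085,0,0,0],[0,0,0.1,0,0,0],[0,0,0.112,0,0,0],[0,0,0.118,0,0,0],[0,0,0.122,0,0,0],[0,0,0.126,0,0,0]]
  ]
}}

```text
time_s: 14.42
position: [0.5355, 0.0537, 0.1383]
tcp_rot: [[-0.09, 0.996, -0.001], [0.996, 0.09, 0.0], [0.0, -0.0, -1.0]]
force: [0.1, -0.7, -1.8]
opening: 0.159
grasp_force: 30.0
```

>>> {"method": "play_rows", "body": {
  "motion": [
    [[0,0,0.006,0,0,0],[0,0,0.012,0,0,0],[0,0,0.016,0,0,0],[0,0,0.019,0,0,0],[0,0,0.0205,0,0,0],[0,0,0.0205,0,0,0]]
  ]
}}

```text
time_s: 14.92
position: [0.5357, 0.0524, 0.1177]
tcp_rot: [[-0.088, 0.996, -0.001], [0.996, 0.088, 0.0], [0.0, -0.001, -1.0]]
force: [0.2, 0.2, -0.3]
opening: 0.157
grasp_force: 30.0
```

>>> {"method": "play_rows", "body": {
  "motion": [
    [[0,0,0.001,0,0,0],[0,0,0.002,0,0,0],[0,0,0.0025,0,0,0],[0,0,0.0025,0,0,0]]
  ]
}}

```text
time_s: 15.25
position: [0.5363, 0.0524, 0.1169]
tcp_rot: [[-0.089, 0.996, 0.001], [0.996, 0.089, -0.0], [-0.0, 0.001, -1.0]]
force: [-0.9, 0.0, 6.3]
opening: 0.156
grasp_force: 30.0
```

>>> {"method": "play_rows", "body": {
  "motion": [
    [[0,0,0.001,0,0,0],[0,0,0.001,0,0,0]]
  ]
}}

```text
time_s: 15.42
position: [0.5364, 0.0525, 0.1169]
tcp_rot: [[-0.089, 0.996, 0.002], [0.996, 0.089, -0.0], [-0.0, 0.002, -1.0]]
force: [-2.9, 0.7, 14.1]
opening: 0.159
grasp_force: 30.0
```

>>> {"method": "play_rows", "body": {
  "motion": [
    [[0,0,-0.001,0,0,0],[0,0,-0.001,0,0,0],[0,0,-0.001,0,0,0],[0,0,-0.001,0,0,0]]
  ],
  "fingers": 0.05
}}

```text
time_s: 15.75
position: [0.536, 0.0525, 0.1154]
tcp_rot: [[-0.089, 0.996, 0.0], [0.996, 0.089, 0.0], [0.0, 0.0, -1.0]]
force: [0.8, 0.3, 0.1]
opening: 0.377
grasp_force: 0.0
```

>>> {"method": "play_rows", "body": {
  "motion": [
    [[0,0,-0.02,0,0,0],[0,0,-0.06,0,0,0],[0,0,-0.1,0,0,0],[0,0,-0.13,0,0,0],[0,0,-0.15,0,0,0]]
  ]
}}

```text
time_s: 16.17
position: [0.5372, 0.0524, 0.2688]
tcp_rot: [[-0.089, 0.996, 0.005], [0.996, 0.089, -0.0], [-0.001, 0.005, -1.0]]
force: [0.1, 0.3, -0.2]
opening: 0.568
grasp_force: 0.0
```

Run:
```python
from h import *
s=bot.read_state();print(s['time_s'],s['position'],ang(s))
go([.3904,.249,.265],27.4,([.5355,.0524,.2655],5.1))
```

```text
16.1667 [0.53720347 0.05242254 0.26878876] 5.084340488539339
[0.2087, -0.127, 0.0005, 0.0, 0.0, -22.3] rows 5.9
```

>>> {"method": "play_rows", "body": {
  "motion": [
    [[-0.02,-0.01,-0.03,0,0,0],[-0.05,-0.025,-0.055,0,0,0],[-0.085,-0.04,-0.075,0,0,0],[-0.12,-0.055,-0.09,0,0,0],[-0.155,-0.07,-0.105,0,0,0],[-0.19,-0.09,-0.12,0,0,0],[-0.225,-0.11,-0.135,0,0,0],[-0.26,-0.13,-0.15,0,0,0]]
  ]
}}

```text
time_s: 16.83
position: [0.4299, -0.2159, 0.4145]
tcp_rot: [[-0.089, 0.996, -0.0], [0.996, 0.089, 0.0], [0.0, -0.0, -1.0]]
force: [0.9, -1.6, -0.1]
opening: 0.575
grasp_force: 0.0
```

>>> {"method": "play_rows", "body": {
  "motion": [
    [[-0.025,-0.01,-0.01,0,0,0],[-0.03,-0.012,-0.015,0,0,0],[-0.03,-0.012,-0.015,0,0,0]]
  ]
}}

```text
time_s: 17.08
position: [0.4216, -0.2475, 0.4298]
tcp_rot: [[-0.085, 0.996, 0.001], [0.996, 0.085, -0.001], [-0.001, 0.001, -1.0]]
force: [0.4, 1.0, -0.9]
opening: 0.574
grasp_force: 0.0
```

Run:
```python
from fit import *
import pickle
D={c:imaging.capture(c) for c in ['scene','side','wrist']}
pickle.dump(D,open('D6.pkl','wb'))
s=bot.read_state();print(s['time_s'],s['position'],ang(s))
for c in D:
  for f in (finder.recognise(c,'lens')[:2]): print(c,np.round(f['at'],3),f['confidence'])
W=D['wrist']['frame']
a=D['scene']['frame'][210:330,310:450];b=D['side']['frame'][130:250,270:390]
a=cv2.resize(a,None,fx=2,fy=2,interpolation=3);b=cv2.resize(b,None,fx=2,fy=2,interpolation=3)
o=np.zeros((580,560,3),np.uint8);o[:340]=W[:340];o[340:,:280]=a;o[340:,280:520]=b
cv2.imwrite('pics/lens6.png',o[:,:,::-1])
```

```text
17.2333 [ 0.42173149 -0.24407392  0.42818064] 5.139503352142738
scene [ 0.356 -0.37   0.142] 0.78
scene [0.395 0.232 0.071] 0.59
side [ 0.37  -0.359  0.137] 0.7
wrist [ 0.394 -0.341  0.173] 0.95
wrist [ 0.558 -0.198  0.028] 0.29
```

View pics/lens6.png

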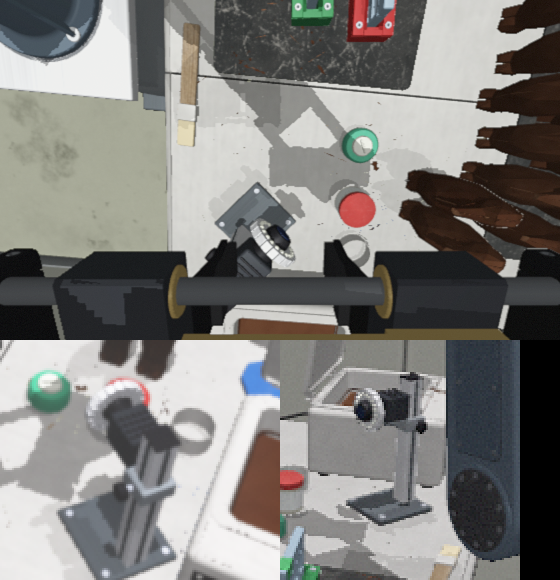

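The composite shows the lens and ring in the wrist view at about (276,240), with the glass to the upper right and the base corners at (256,183), (215,222) and (296,222). The ring is at about (368,244) in the scene view and (315,164) in the side view. I'll fit a camera model numerically.

```bash
cat > lens.py <<'E'
from fit import *
import pickle
D=pickle.load(open('D6.pkl','rb'))
def disc(r,x0,x1,z=.2):
    t=np.linspace(0,2*np.pi,33);return np.vstack([np.c_[np.full(33,x),r*np.cos(t),z+r*np.sin(t)] for x in(x0,x1)])
E
python3 - <<'E'
from lens import *
M={}
for c in D:
    r=finder.outline_of(c,'lens')
    if r:
        m=r[0]['pixels'];q=np.argwhere(m);print(c,r[0]['confidence'],m.sum(),q.min(0),q.max(0));M[c]=m
pickle.dump(M,open('M6.pkl','wb'))
print(ray(D['wrist'],(278,237),.2),ray(D['side'],(311.5,165),.2))
for u in((256,183),(215,222),(296,222)): print('base',ray(D['wrist'],u,.008))
# print patch colours round the lens
W=D['wrist']['frame'].astype(int)
for r in range(216,270,3): print(r,' '.join('%3d/%3d'%(W[r,c].sum()//3,W[r,c,2]-W[r,c,0]) for c in range(244,304,4)))
E
```

```text
scene 0.67 969 [215 200] [248 263]
side 0.88 1586 [146 304] [222 345]
wrist 0.96 4664 [183 205] [310 294]
[ 0.4243108  -0.31716394  0.2       ] [ 0.42737587 -0.32142668  0.2       ]
base [ 0.3787923  -0.28828148  0.008     ]
base [ 0.30396479 -0.37280597  0.008     ]
base [ 0.46183526 -0.35888277  0.008     ]
216 118/ 11 118/ 12 119/ 12 122/ 12  79/  8  76/  8  77/  8  76/  8  77/  8  76/  9  76/  8  78/  8 152/ -4 204/ -5 139/ -3
219  78/  9 118/ 12 117/ 12 105/  4 117/  2  83/  5  75/  8  76/  6  75/  9  76/  9  77/  9  99/  9 108/ 12 210/ -5 204/ -4
222  79/  8 117/ 12  86/  6 163/  1 136/ -6 151/-10 101/  0  74/  7  76/  8  77/ 10  79/  9 176/  8 116/ 12 199/ -4 208/ -5
225  74/  8  78/  9 187/  1 161/  2 144/ -6 106/  0 146/ -7  59/  5  30/  2  78/  8  76/  9 130/ 12 186/ -4 210/ -5 208/ -5
228 114/  1  73/  9 157/  2 206/  3 122/  0 118/ -1  29/  2  26/  2  18/  7  28/ 18 116/ 11 149/  2 209/ -5 209/ -6 210/ -5
231 113/  2 107/  1 214/  1 193/  2 167/  1 228/ -8  17/  1  31/  2  35/  3  31/ 26  39/ 16 210/ -4 208/ -5 209/ -4 208/ -5
234 110/  2 111/  1 172/  2 195/  2 200/  2 1
[... 742 characters left out ...]
 150/  1 198/  1 239/  0 238/  0 152/ -4 118/ -2 107/  2 159/ -9 205/ -4 202/ -4
255  93/  9  94/ 10  77/  8  33/  5  72/  4  58/  3 224/  1 239/  0 211/  1 217/  2 119/ -1 211/ -9 192/-10 205/ -3 201/ -6
258  78/  8  92/  9  92/ 10  66/  9  32/  3  46/  4  38/  3 236/  1 227/  1 224/  3 210/  2 119/  2 120/  1 194/ -3 201/ -5
261  68/  2  89/ 11  90/  9  89/  8  59/  7  30/  4  33/  2 149/-10 227/  2 224/  2 221/  2 210/  2 168/  2 202/ -6 199/ -4
264  87/  8  57/  3  88/ 10  86/  9  84/  8  52/  8  28/  4 186/ -5 205/ -5 215/  0 212/  2 206/  2 201/ -4 202/ -5 200/ -5
267  73/  7  81/  9  50/  3  85/  9  85/  8  77/  8  44/  6 183/ -4 203/ -4 205/ -5 207/ -4 202/ -4 202/ -4 198/ -6 198/ -4
```

```bash
cat >> lens.py <<'E'
M=pickle.load(open('M6.pkl','rb'))
def fitring(free_xy=True):
    d=D['wrist'];W=d['frame'].astype(int);g=W.mean(2);br=W[...,2]-W[...,0]
    rc=np.indices(g.shape);win=(rc[0]>=212)&(rc[0]<=268)&(rc[1]>=244)&(rc[1]<=300)
    m=win&M['wrist']&(g>97)&(br<6)
    n,l,st,_=cv2.connectedComponentsWithStats(cv2.morphologyEx(m.astype(np.uint8),cv2.MORPH_CLOSE,np.ones((3,3))),connectivity=4);k=1+st[1:,4].argmax();m=l==k;print('ring px',st[k])
    v=(win&~((g<97)&(rc[0]>=222)&(rc[0]<=252)&(rc[1]>=264)&(rc[1]<=293)&(br>-9))).astype(float)
    return d,m,v
E
python3 - <<'E'
from lens import *
# glass
for c,w in(('wrist',(222,250,268,294)),('side',(150,180,300,325))):
    F=D[c]['frame'].astype(int)[w[0]:w[1],w[2]:w[3]];b=F[...,2]-F[...,0];g=F.mean(2);k=(b>=12)&(g<75)
    q=np.argwhere(k)+[w[0],w[2]];u=q.mean(0)[::-1];lo,hi=q.min(0),q.max(0);print(c,k.sum(),u,lo,hi,ray(D[c],u,.2),ray(D[c],((lo+hi)/2)[::-1],.2))
d,m,v=fitring()
for r in range(214,266,2): print(''.join('#' if m[r,c] else ('.' if v[r,c] else 'x') for c in range(246,300)))
def f(p):
    x,y,a,t,e=p
    s=sil(d,[place(disc(.037,-e-abs(t),-e),x,y,a)]);return 1-(np.minimum(s,m)*v).sum()/(np.maximum(s,m)*v).sum()
best=[]
for a0 in(40,48,55):
    p=np.array([.424,-.317,a0,.012,.012])
    for sc in(1,.5,.2):
        r=minimize(f,p,method='Nelder-Mead',options=dict(initial_simplex=[p]+[p+np.eye(5)[i]*[.01,.01,6,.006,.006][i]*sc for i in range(5)],maxiter=250,xatol=1e-4,fatol=1e-5));p=r.x
    print(np.round(p,4),round(r.fun,4))
# base edges
g=D['wrist']['frame'].astype(int)
base=M['wrist']&(np.abs(g.mean(2)-77)<12)&(g[...,2]-g[...,0]>=5);base[226:]=0
R=[];L=[]
for r in range(188,222):
    cs=np.flatnonzero(M['wrist'][r])
    L.append((cs[0]-.5,r));R.append((cs[-1]+.5,r))
    
for nm,P in(('L',L[:26]),('R',R[:26])):
    P=np.array(P,float);vx,vy,x0,y0=cv2.fitLine(P.astype(np.float32),cv2.DIST_HUBER,0,.01,.01).ravel()
    A=ray(d,(x0-vx*20,y0-vy*20),.008);B=ray(d,(x0+vx*20,y0+vy*20),.008);print(nm,np.degrees(np.arctan2(*(B-A)[1::-1])))
E
```

```text
wrist 76 [282.18421053 232.69736842] [226 277] [240 288] [ 0.42923693 -0.31068903  0.2       ] [ 0.42968546 -0.31107262  0.2       ]
side 24 [310.83333333 165.        ] [158 308] [168 324] [ 0.42957522 -0.3207099   0.2       ] [ 0.41717245 -0.34734489  0.2       ]
ring px [244 218  51  48 977]
......................................................
......................................................
.............##.......................................
.........##########...................................
.......################xxxxxxxxxxxxxxxx...............
.....####################xxxxxxxxxxxxxxx..............
....####################xxxxxxxxxxxxxxx...............
....################xxxxxxxxxxxxxxxxx.................
####################xxxxxxxxxxxxxxxxxxx...............
#####################xxxxxxxxxxxxxxxxxxx..............
######################xxxxxxxxxxxxxxxxxxx.............
########################xxxxxxxxxxxxxxxxxxx...........
#.......################xxxxxxxxxxxxxxxxxxx...........
.........##################xxxxxxxxxxxxxxxxx..........
..........##################xxxxxxx
[... 188 characters left out ...]
.............#####################xxxx######.......
..................##############################......
....................#############################.....
......................###########################.....
........................#########################.....
..........................######################......
..............................#################.......
..................................###########.........
[ 4.24700e-01 -3.15900e-01  4.94858e+01  1.15000e-02  5.20000e-03] 0.1053
[ 4.27600e-01 -3.12000e-01  4.99045e+01  1.17000e-02  9.80000e-03] 0.1043
[ 4.30100e-01 -3.08900e-01  4.97034e+01  1.16000e-02  1.38000e-02] 0.1045
L 49.81825389563723
R -41.071333230866955
```

Run:
```python
from h import *
s=bot.read_state();print(s['time_s'],s['position'],ang(s))
go([.44,.02,.36],15)
go([.391,.249,.265],27.4)
```

```text
17.5333 [ 0.42201169 -0.24454516  0.42879848] 5.1760319617557125
[0.2618, 0.0418, 0.0689, -0.02, -0.04, -9.82] rows 6.6
[0.4942, 0.0137, 0.1641, -0.02, -0.04, -22.22] rows 12.5
```

>>> {"method": "play_rows", "body": {
  "motion": [
    [[0.025,0.004,0.007,0,0,-1],[0.06,0.01,0.016,0,0,-2.5],[0.1,0.016,0.026,0,0,-4],[0.14,0.022,0.037,0,0,-5.5],[0.18,0.028,0.047,0,0,-7],[0.22,0.034,0.058,0,0,-8.5],[0.26,0.04,0.069,0,0,-10],[0.3,0.036,0.08,0,0,-12]]
  ]
}}

```text
time_s: 18.2
position: [0.4323, 0.058, 0.3491]
tcp_rot: [[-0.296, 0.955, 0.003], [0.955, 0.296, 0.0], [-0.001, 0.002, -1.0]]
force: [0.7, 0.2, 0.0]
opening: 0.573
grasp_force: 0.0
```

Run:
```python
from h import *
T=np.array([.3,.036,.08]);P=np.array([.4220,-.2445,.4288])+down(5.15)@T;print(P)
go([.391,.249,.265],27.4,(P,17.15))
```

```text
[0.43092563 0.05752042 0.3488    ]
[0.1947, 0.0183, 0.0838, 0.0, 0.0, -10.25] rows 5.1
```

>>> {"method": "play_rows", "body": {
  "motion": [
    [[0.04,0.004,0.015,0,0,-2],[0.078,0.008,0.033,0,0,-4],[0.115,0.011,0.05,0,0,-6],[0.15,0.014,0.065,0,0,-8],[0.18,0.017,0.078,0,0,-10],[0.1947,0.0183,0.0838,0,0,-10.2],[0.1947,0.0183,0.0838,0,0,-10.2]]
  ]
}}

```text
time_s: 18.78
position: [0.3894, 0.25, 0.264]
tcp_rot: [[-0.463, 0.886, -0.003], [0.886, 0.463, -0.0], [0.001, -0.003, -1.0]]
force: [-0.7, -1.1, 0.3]
opening: 0.575
grasp_force: 0.0
```

Run:
```python
from fit import *
imaging.capture('wrist');d=imaging.capture('wrist')
s=bot.read_state();print(s['time_s'],s['position'],ang(s))
one=np.ones((420,560))
r=finder.outline_of('wrist','mould_yellow')
if r:
    p,e=fit([(d,r[0]['pixels'].astype(float),one)],[box(-.007,.007,-.07,.07,.016,.121)],(.3905,.2485,27.4));print(r[0]['confidence'],r[0]['pixels'].sum(),p,e);print(np.argwhere(r[0]['pixels']).min(0),np.argwhere(r[0]['pixels']).max(0))
# yellow clip ends
h=cv2.cvtColor(d['frame'],cv2.COLOR_RGB2HSV);k=(h[...,0]>20)&(h[...,0]<35)&(h[...,1]>120)&(h[...,2]>90);k[250:]=0
n,l,st,c=cv2.connectedComponentsWithStats(k.astype(np.uint8));i=1+st[1:,4].argmax();print(st[i],c[i]);x,y,w,hh=st[i][:4]
print(proj(d,place(np.array([[0,.03,.1225],[0,.064,.1225],[0,.07,.121],[0,-.07,.121]]),.3905,.2485,27.4)).round(1).tolist())
go([.3905,.2487,.114],27.4)
```

```text
18.8833 [0.39119242 0.24776286 0.26536475] 27.41531248900967
0.88 2058 [ 0.39139761  0.24859556 27.2769883 ] 0.09618374815651021
[125 274] [264 291]
[275 165  16   5  60] [281.73333333 167.48333333]
[[281.6, 170.0], [281.7, 133.1], [281.7, 126.3], [281.3, 265.2]]
[0.002, -0.0004, 0.1517, 0.02, 0.03, -0.08] rows 3.6
```

>>> {"method": "play_rows", "body": {
  "motion": [
    [[0.001,0,0.04,0,0,0],[0.001,0,0.08,0,0,0],[0.001,0,0.115,0,0,0],[0.001,0,0.138,0,0,0],[0.001,0,0.151,0,0,0],[0.001,0,0.151,0,0,0],[0.001,0,0.151,0,0,0]]
  ]
}}

```text
time_s: 19.52
position: [0.3918, 0.2473, 0.1146]
tcp_rot: [[-0.457, 0.89, -0.0], [0.89, 0.457, -0.0], [-0.0, -0.0, -1.0]]
force: [0.3, -0.3, 0.7]
opening: 0.576
grasp_force: 0.0
```

>>> {"method": "play_rows", "body": {
  "motion": [
    [[0,0,0,0,0,0],[0,0,0,0,0,0],[0,0,0,0,0,0],[0,0,0,0,0,0],[0,0,0,0,0,0],[0,0,0,0,0,0],[0,0,0,0,0,0],[0,0,0,0,0,0]]
  ],
  "fingers": 0.0
}}

```text
time_s: 20.18
position: [0.3911, 0.2483, 0.1148]
tcp_rot: [[-0.458, 0.889, 0.0], [0.889, 0.458, 0.0], [-0.0, 0.0, -1.0]]
force: [-0.8, -1.0, 4.0]
opening: 0.158
grasp_force: 29.9
```

>>> {"method": "play_rows", "body": {
  "motion": [
    [[0,0,0,0,0,0],[0,0,-0.01,0,0,0],[0,0,-0.03,0,0,0],[0,0,-0.06,0,0,0],[0,0,-0.1,0,0,0],[0,0,-0.135,0,0,0],[0,0,-0.16,0,0,0],[0,0,-0.16,0,0,0]]
  ]
}}

```text
time_s: 20.85
position: [0.3939, 0.2494, 0.2793]
tcp_rot: [[-0.459, 0.889, 0.011], [0.889, 0.459, 0.004], [-0.002, 0.011, -1.0]]
force: [0.6, 0.6, -1.3]
opening: 0.157
grasp_force: 29.9
```

Run:
```python
from h import *
s=bot.read_state();print(s['time_s'],s['position'],ang(s),s['opening'])
f=([.391,.2488,.2745],27.4)
go([.47,.06,.2745],36,f);go([.5306,-.1916,.2745],49.5,f);go([.5306,-.1916,.2745],49.5,([.47,.06,.2745],36))
```

```text
20.85 [0.39391032 0.24937353 0.27933889] 27.29694534654939 0.15670467865762266
[-0.204, -0.0167, 0.0, 0.0, 0.0, -8.6] rows 4.9
[-0.4552, -0.0787, 0.0, 0.0, 0.0, -22.1] rows 11.1
[-0.2392, -0.0989, 0.0, 0.0, 0.0, -13.5] rows 6.2
```

>>> {"method": "play_rows", "body": {
  "motion": [
    [[-0.02,-0.002,0,0,0,-1],[-0.045,-0.004,0,0,0,-2],[-0.075,-0.007,0,0,0,-3.2],[-0.105,-0.009,0,0,0,-4.5],[-0.135,-0.012,0,0,0,-6],[-0.165,-0.014,0,0,0,-7.2],[-0.19,-0.016,0,0,0,-8.2],[-0.204,-0.0167,0,0,0,-8.6]]
  ]
}}

```text
time_s: 21.52
position: [0.47, 0.0567, 0.273]
tcp_rot: [[-0.585, 0.811, -0.002], [0.811, 0.585, -0.001], [0.001, -0.002, -1.0]]
force: [0.2, 1.5, -1.6]
opening: 0.159
grasp_force: 29.9
```

>>> {"method": "play_rows", "body": {
  "motion": [
    [[-0.02,-0.008,0,0,0,-1],[-0.05,-0.021,0,0,0,-3],[-0.085,-0.035,0,0,0,-5],[-0.12,-0.05,0,0,0,-7],[-0.155,-0.064,0,0,0,-9],[-0.19,-0.078,0,0,0,-11],[-0.22,-0.091,0,0,0,-13],[-0.239,-0.099,0,0,0,-13.5]]
  ]
}}

```text
time_s: 22.18
position: [0.5296, -0.1959, 0.2725]
tcp_rot: [[-0.758, 0.652, -0.002], [0.652, 0.758, -0.0], [0.001, -0.001, -1.0]]
force: [0.5, 0.4, -2.2]
opening: 0.161
grasp_force: 29.9
```

Run:
```python
from fit import *
for i in range(2):d=imaging.capture('wrist')
e=imaging.capture('scene');g=imaging.capture('side')
import pickle;pickle.dump(dict(wrist=d,scene=e,side=g),open('D8.pkl','wb'))
s=bot.read_state();print(s['time_s'],s['position'],ang(s),s['qvel'],s['joint_positions'])
one=np.ones((420,560))
for c in('wrist','side','scene'):
    for n in ('lens','mould_yellow'):
        print(c,n,[(np.round(r['at'],3).tolist(),round(r['confidence'],2)) for r in finder.recognise(c,n)[:1]])
go([.5306,-.1916,.2463],49.5)
```

```text
22.3833 [ 0.52845949 -0.19213831  0.27255123] 49.29014360758084 [ 1.78286535 -1.2398037   1.19800659  0.03931779  0.23702644  0.04372108] [-3.13814896e+01  2.33016292e+01  8.88244263e+01  3.30915179e-02
  6.81254465e+01 -8.06840066e+01]
wrist lens [([0.405, -0.33, 0.178], 0.86)]
wrist mould_yellow [([0.504, -0.178, 0.275], 0.87)]
side lens [([0.367, -0.363, 0.138], 0.66)]
side mould_yellow [([0.51, -0.171, 0.227], 0.94)]
scene lens [([0.358, -0.373, 0.137], 0.59)]
scene mould_yellow []
[-0.0012, 0.0005, 0.0282, 0.0, -0.02, -0.03] rows 0.7
```

>>> {"method": "play_rows", "body": {
  "motion": [
    [[-0.001,0.0005,0.006,0,0,0],[-0.001,0.0005,0.015,0,0,0],[-0.001,0.0005,0.023,0,0,0],[-0.001,0.0005,0.028,0,0,0],[-0.001,0.0005,0.028,0,0,0],[-0.001,0.0005,0.028,0,0,0],[-0.001,0.0005,0.028,0,0,0],[-0.001,0.0005,0.028,0,0,0]]
  ]
}}

```text
time_s: 23.35
position: [0.5309, -0.1929, 0.2468]
tcp_rot: [[-0.759, 0.651, 0.001], [0.651, 0.759, -0.0], [-0.001, 0.0, -1.0]]
force: [0.5, -0.1, -2.0]
opening: 0.155
grasp_force: 29.9
```

Run:
```python
from fit import *
import pickle
for i in range(2):d=imaging.capture('wrist')
e=imaging.capture('scene');g=imaging.capture('side')
D=dict(wrist=d,scene=e,side=g);pickle.dump(D,open('D9.pkl','wb'))
for c in D:cv2.imwrite(f'pics/{c}9.png',D[c]['frame'][:,:,::-1])
s=bot.read_state();print(s['time_s'],s['position'],ang(s),np.round(s['tcp_rot'],3).tolist(),s['force'],s['opening'])
one=np.ones((420,560))
# predicted mould silhouettes, lower edge z .1475
B=[box(-.007,.007,-.07,.07,.1475,.2525),box(-.0085,.0085,.03,.064,.2325,.2535)]
for c in D:
    r=finder.outline_of(c,'mould_yellow')
    if r:
        m=r[0]['pixels'].astype(float);q=np.argwhere(m);print(c,r[0]['confidence'],m.sum(),q.min(0),q.max(0),q.mean(0))
        S=sil(D[c],[place(b,.5306,-.1916,49.5) for b in B])>.5;q=np.argwhere(S);print('  pred',S.sum(),q.min(0),q.max(0),q.mean(0))
        if c!='wrist': print('  fit',fit([(D[c],m,one)],B,(.5306,-.1916,49.5)))
for c,u in(('wrist',[.4287,-.311,.2]),('side',[.4287,-.311,.2])):
    p=proj(D[c],u)[0];F=D[c]['frame'].astype(int);b=F[...,2]-F[...,0];k=(b>=12)&(F.mean(2)<75);q=np.argwhere(k);q=q[np.hypot(*(q-p[::-1]).T)<12];
    print(c,p,len(q),q.mean(0)[::-1] if len(q) else '', ray(D[c],q.mean(0)[::-1],.2) if len(q) else '')
go([.5306,-.1916,.2463],49.5)
```

```text
23.55 [ 0.53077643 -0.19282652  0.24686765] 49.37533835315172 [[-0.759, 0.651, 0.001], [0.651, 0.759, -0.0], [-0.001, 0.0, -1.0]] [ 0.55919965  0.22005057 -1.19436704] 0.15636789360652234
wrist 0.74 5462.0 [128 260] [333 298] [214.48736726 279.33046503]
  pred 7841 [127 265] [384 303] [246.10508864 283.88521872]
scene 0.56 1173.0 [180 307] [217 357] [198.89428815 327.76896846]
  pred 1671 [171 306] [217 360] [194.07719928 332.55774985]
  fit (array([ 0.52698757, -0.19211867, 50.69858961]), np.float64(0.2973018378168618))
side 0.65 811.0 [153 260] [195 285] [174.53390875 272.92108508]
  pred 895 [153 259] [196 285] [174.04134078 272.2301676 ]
  fit (array([ 0.53169417, -0.19721663, 49.11774094]), np.float64(0.09102125110636294))
wrist [ 50.001125   236.78918056] 450 [ 50.   236.72] [ 0.4286685  -0.31095999  0.2       ]
side [310.44491852 165.90105593] 24 [309.79166667 165.75      ] [ 0.4312049  -0.31185185  0.2       ]
[0.0008, 0.0008, 0.0004, 0.0, 0.02, -0.12] rows 0.0
```

>>> {"method": "play_rows", "body": {
  "motion": [
    [[0.0008,0.0008,0.0004,0,0,-0.1],[0.0008,0.0008,0.0004,0,0,-0.1],[0.0008,0.0008,0.0004,0,0,-0.1],[0.0008,0.0008,0.0004,0,0,-0.1],[0.0008,0.0008,0.0004,0,0,-0.1],[0.0008,0.0008,0.0004,0,0,-0.1],[0.0008,0.0008,0.0004,0,0,-0.1],[0.0008,0.0008,0.0004,0,0,-0.1]]
  ]
}}

```text
time_s: 24.37
position: [0.5306, -0.1916, 0.2461]
tcp_rot: [[-0.76, 0.65, 0.0], [0.65, 0.76, -0.0], [-0.0, -0.0, -1.0]]
force: [-0.4, 0.3, -0.8]
opening: 0.158
grasp_force: 29.9
```

Run:
```python
from fit import *
e=imaging.capture('scene');g=imaging.capture('side')
one=np.ones((420,560))
for c,d in(('scene',e),('side',g)):
    for n in('mould_green','mould_red'): 
        r=finder.recognise(c,n)[:1];print(c,n,[np.round(q['at'],3).tolist() for q in r])
s=bot.read_state();print(s['time_s'],s['position'],ang(s),np.abs(s['qvel']).max(),s['grasp_force'])
```

```text
scene mould_green [[0.41, 0.05, 0.044]]
scene mould_red [[0.531, 0.05, 0.092]]
side mould_green [[0.434, 0.099, 0.098]]
side mould_red [[0.531, 0.074, 0.094]]
24.6667 [ 0.5305348  -0.19158857  0.24609538] 49.48310131955736 0.10469693207853543 29.914338839880656
```

The arm is still, on target, and both placed moulds are in their blocks. I'm handing the job in.

```bash
python3 -c "
from rig import bot
print(bot.hand_in())"
```

```text
the job is handed in; nothing more can be done
None
```

I handed the job in at about 25 s: the green and red moulds are fully home in their blocks, and the yellow mould is held still, cavity side 15 cm in front of the lens, to within the few millimetres I could measure.

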